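# Lock the specimen carrier for transport

### The job

Get the specimen carrier ready to travel: first press the one open flip cap fully shut on its jar, then swing the carrier's hold-down bar over the jars and press its end down until the orange sprung jaw clips onto the cross pin and the bar is fully home. The other two jars stay shut, and leave the other things on the bench where they are.

Things in the scene. Friction and masses are not known exactly. Their poses are not given: they have to be found in the camera images.
- carrier: fixed specimen carrier: aluminium base plate 110 x 290 x 12 mm (x, y, z), origin at its underside's centre, on the bench; the row of three jars runs along its y. Two steel cheeks at its +y end (94 mm tall, 48 mm across in x) hold the bar's hinge, two at its -y end (78 mm tall) the cross pin. Blue rails (38 mm tall, x = +-27 mm) flank the jars.
- bar (a joint): angle of the steel hold-down bar (24 wide, 10 thick, 224 mm long), rad. 0 = closed on its stop: level over the jars, pointing to the carrier's -y, its upper face 90 mm above the bench, 8 mm over the shut caps. Grows as it swings up; pi/2 = upright; starts at 1.7 to 2.0, leaning out beyond the +y end. Stiff hinge (0.25 N m): it stays where it is left.
- bar_hinge (a point): point on the bar's hinge axis, in the middle of the bar: carrier frame (0, 110, 85) mm. The axis lies along the carrier's x.
- bar_pad (a point): centre of the yellow press pad (24 x 34 mm) on the bar's upper (outer) face, 175 mm from the hinge, 5 mm off the bar's mid-plane; moves with the bar. Going down, the jaw meets the pin at a bar angle of about 0.07 rad; from there to 0 takes about 8 to 12 N here, until the jaw snaps in beneath the pin and holds.
- bar_end (a point): the free end of the bar, 224 mm from the hinge, on its mid-plane.
- jaw (a joint): angle of the orange sprung jaw, rad: 18 mm wide, hinged across the bar's end 229 mm from the bar's hinge, hanging 32 mm down when the bar is closed. 0 = at rest, or clipped beneath the pin; the pin forces it outwards by up to about 0.15 as it rides over. A short release tab sticks out beyond the bar's end, not needed here.
- pin_mid (a point): middle of the dark steel cross pin (10 mm thick, lying along the carrier's x): carrier frame (0, -110, 68) mm
- jar_a: pale, cloudy jar whose red flip cap stands open; 40 mm diameter, held firmly upright, axes parallel to the carrier's. Origin: centre of its underside, 12 mm above the bench; rim 50 mm above that. The jars stand at carrier y = +45, -5 and -55 mm, x = 0; which is where differs.
- jar_b: second jar, same shape, cap shut
- jar_c: third jar, same shape, cap shut
- cap_a (a joint): angle of jar a's cap, rad; 0 = shut (top 72 mm above the bench), starts at 1.7 to 2.0, leaning away from the jar. A disc 43 mm across, 10 mm thick, with a 10 mm tab on the side away from the hinge. Hinge: along the carrier's y, on the +x side of the jar, 23 mm from its axis, 62 mm above the bench; stiff (0.02 N m), the cap stays where it is left.
- cap_b (a joint): the same for jar b; starts shut (0)
- cap_c (a joint): the same for jar c; starts shut (0)
- cap_a_top (a point): centre of the upper (outer) face of cap a, moves with the cap
- amber_bottle: loose amber bottle, 68 mm diameter, 170 mm tall, origin under its centre
- stock_jar: loose white jar with red lid, 72 mm diameter, 75 mm tall, origin under its centre
- stock_jar2: a second one like it
- slide_box: loose blue slide box 90 x 180 x 35 mm, origin under its centre
- brush: loose brush with blue handle, 190 mm long, lying
- beaker: loose glass beaker, 80 mm diameter, 100 mm tall, origin under its centre

How it is judged:
On the way, in this order (a step that is already met when the one before it is completed fails the run):
1. the open cap is pressed shut (within 0.12 rad), before the bar is clipped down (value of joint cap_a below 0.12 rad), for 0.2 s.
2. the bar is home and its jaw has snapped in beneath the pin (value of joint bar below 0.03 rad and value of joint jaw below 0.05 rad), for 0.2 s.
At the end, for the whole second after the job is handed in: The hold-down bar is closed to within 0.03 rad of its stop with the jaw back in beneath the cross pin (jaw angle under 0.05 rad), and all three caps are shut to within 0.12 rad (all of step 2 and value of joint each of cap_a, cap_b, cap_c below 0.12 rad); the robot touches nothing.
It fails at once if a loose thing on the bench is moved by more than 30 mm (distance of any of amber_bottle, stock_jar, stock_jar2, slide_box, brush, beaker from where it was at the start of the episode above 0.03 m).
It fails at once if one of the other two caps is opened (value of joint any of cap_b, cap_c above 0.4 rad).
It also fails if it takes over 51 s, if anything falls off the work surface, if the arm or the gripper's body presses on something with over 40 N, if the wrist force passes 120 N, or if a joint passes its speed limit or range.

### The arm

A 7-joint arm with a two-finger parallel gripper is mounted at the origin on the work surface. World frame = base frame: x ahead of the robot, y to its left, z up, the work surface at z = 0. Lengths are in m, angles in rad, forces in N, time in s.
With the tool pointing down it reaches from about 0.375 to 0.925 m from the base axis. Payload 3.1 kg.
Tool frame: the origin (TCP) lies midway between the tips of the shut fingers; the grasp point (between the pads) lies 19 mm behind it; z points along the fingers, y is the line along which they close (so a half turn about z gives the same grasp; the last joint's range is limited). The gripper opens to 85 mm and grips with 20 to 120 N. Pads are 22 mm wide; open, the fingers measure 114 mm over their backs; the gripper's body (76 mm by 85 mm) begins 54 mm behind the grasp point. The pads swing forward as they close: fully open they stand 13 mm farther back than shut.
Start: joints at [1.204, 0.383, 0.044, 1.598, -0.018, 1.161, -0.05], TCP at [0.173, -0.627, 0.231] pointing down, gripper open.
Joint ranges: [-2.61, 2.61], [-0.41, 2.15], [-1.48, 1.57], [0, 2.5], [-1.57, 4.71], [0.05, 1.97], [-2.85, 2.85]. Speed limits (rad/s): [2.79, 2.79, 3.14, 3.14, 3.14, 3.14, 3.14].

### API

Orientations are given as a rotation vector (axis times angle).
In Python, from workcell import robot gives the robot as it stands. The module is installed in compiled form; this text tells all that it offers.
- The arm moves only by the tool step_arm, never from a script. Its argument "commands" is one flat list of numbers, 4 for each row, row after row: the shift along the tool's x, y, z in m, then the turn about the tool's z in degrees. A call has 1 to 8 rows; each row shifts and turns the commanded pose from where the row before left it, along the tool's axes as they then stand; what a row does not reach is not made up. A row lasts 1/10 s, in which the tool goes at most 50 mm and 8.59 degrees, less where a joint would pass 70% of its speed; a pose out of reach is approached as far as the arm can. A call with a gripper value outside its range is refused whole. "grip" is the opening, from 0 (shut) to 1 (fully open), set as the call begins (left out, the last holds). The fingers move at their own pace and stop on an object; the grip force is fixed at half the most. Time passes only in rows, so rows that do not move let the fingers close. It gives the time, the measured TCP pose, the force, the opening and the grip force at its end, in the units of the state.
- robot.state(): the state, without advancing time (a new reading comes with each control period).
- robot.get_image(name): name is "side" or "top"; returns a dict with "frame" (384x512x3 uint8, red, green, blue), "camera_matrix" (3x3 intrinsics, pixels), "camera_from_world" (4x4, takes a point from world to camera coordinates). Camera axes: x right, y down, z forward; pixel columns grow to the right and rows downward; lengths in m; the calibration is good to about 2 mm. A picture is of the moment at which its call begins. There is no depth.
- robot.close_job(): hands the job in; it is judged then, once.
The state is a dict: "clock": time; "q": joint angles; "joint_vel": joint speeds; "tau": joint torques, N m; "tcp_pos": TCP position; "tcp_rot": TCP orientation; "contact_force": force on the tool from outside, world axes, zero at the start; "moment": the same for the moment, N m; "opening": finger opening in m; "finger_force": force on a finger pad.
Only numpy, scipy, OpenCV 4.12 (cv2) and the standard library are available. Lean on these libraries where they do the work, as an engineer would, in place of code of your own. Each camera call takes 0.05 s, during which the arm holds its last target. There are 200 camera calls.

## Working session

There is one attempt and no reset: what is moved stays moved. The work goes in short steps, Python scripts to look and compute and a tool call to move; the robot and the scene stay as the last step left them, time stands still between calls to the robot, and variables do not carry over. Pictures are saved under pics/ and viewed, at most 10 in all, crops included, and the job is handed in when it is done.

Besides the shell and the picture viewer there is one more tool, called after "Call:" by a JSON object that holds its "name" and its "arguments". step_arm: Moves the arm, as the interface text tells. Its arguments: {"type":"object","properties":{"commands":{"type":"array","items":{"type":"number"}},"grip":{"type":"number"}},"required":["commands"]}

```bash
mkdir -p pics; python3 - <<'E'
from workcell import robot
import cv2,numpy as np
for n in("side","top"):
    d=robot.get_image(n);cv2.imwrite(f"pics/{n}0.png",d["frame"][:,:,::-1]);np.savez(f"pics/{n}0.npz",**d)
    print(n,d["camera_matrix"].round(1).tolist(),d["camera_from_world"].round(3).tolist())
s=robot.state();print(s["tcp_pos"],s["tcp_rot"],s["opening"],s["clock"])
E
```

```text
side [[477.0, 0.0, 257.9], [0.0, 477.0, 187.0], [0.0, 0.0, 1.0]] [[-0.817, -0.577, -0.02, 0.428], [-0.337, 0.505, -0.794, 0.257], [0.468, -0.642, -0.607, 1.09], [0.0, 0.0, 0.0, 1.0]]
top [[384.6, 0.0, 266.8], [0.0, 384.6, 188.7], [0.0, 0.0, 1.0]] [[-0.002, -1.0, -0.023, 0.024], [-0.995, 0.005, -0.097, 0.514], [0.097, 0.022, -0.995, 1.232], [0.0, 0.0, 0.0, 1.0]]
[ 0.1723762  -0.62582552  0.22998215] [-3.11088824e+00 -4.20775758e-01  7.38972458e-04] 0.08519262132718686 0.1
```

View pics/side0.png

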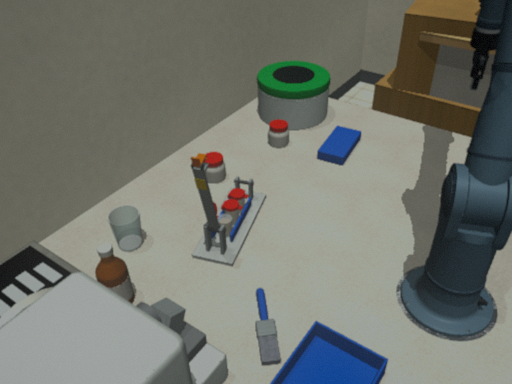

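View pics/top0.png

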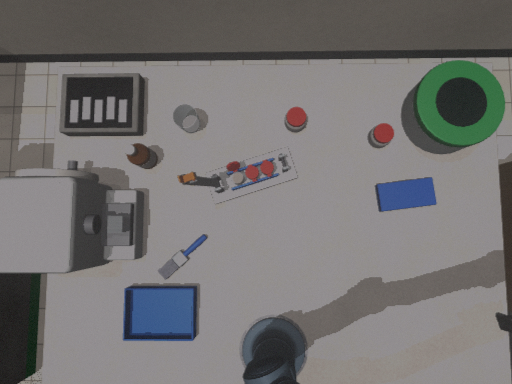

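The open cap is on the jar nearest the hinge, at top (233,166), with its jar at (238,178). The bar leans left to (188,178) and the shut caps are at (252,172) and (267,168). The carrier is yawed slightly. I'll enlarge both views.

```bash
cat > h.py <<'E'
import numpy as np,cv2
def load(n): 
    d=np.load(f"pics/{n}.npz");return d["frame"],d["camera_matrix"],d["camera_from_world"]
def ray(cam,uv):
    _,K,T=cam;R=T[:3,:3];o=-R.T@T[:3,3];d=R.T@np.linalg.solve(K,[uv[0],uv[1],1]);return o,d
def onz(cam,uv,z):
    o,d=ray(cam,uv);return o+d*(z-o[2])/d[2]
def proj(cam,p):
    _,K,T=cam;c=K@(T[:3,:3]@np.asarray(p)+T[:3,3]);return c[:2]/c[2]
def reds(f,lo=(0,130,70),amin=8):
    h=cv2.cvtColor(f,cv2.COLOR_RGB2HSV);m=cv2.inRange(h,lo,(8,255,255))|cv2.inRange(h,(172,)+lo[1:],(180,255,255))
    n,l,s,c=cv2.connectedComponentsWithStats(m);return [(c[i].round(1),s[i].tolist()) for i in range(1,n) if s[i][4]>=amin]
E
python3 - <<'E'
from h import *
t=load("top0");s=load("side0")
for r in reds(t[0]):print("top",r, onz(t,r[0],.072).round(3))
for r in reds(s[0]):print("side",r,onz(s,r[0],.07).round(3))
a=cv2.resize(t[0][140:210,170:310],None,fx=5.5,fy=5.5,interpolation=cv2.INTER_CUBIC)
b=cv2.resize(s[0][145:270,185:275],None,fx=4.6,fy=4.6,interpolation=cv2.INTER_CUBIC)
cv2.imwrite("pics/ct.png",a[:,:,::-1]);cv2.imwrite("pics/cs.png",b[:,:,::-1])
E
```

```text
top (array([296. , 116.3]), [287, 108, 19, 18, 266]) [ 0.742 -0.073  0.072]
top (array([383.5, 132.6]), [374, 124, 20, 18, 282]) [ 0.687 -0.35   0.072]
top (array([266.8, 167.4]), [261, 161, 12, 15, 130]) [0.577 0.02  0.072]
top (array([251.9, 172.2]), [246, 165, 12, 16, 127]) [0.562 0.068 0.072]
side (array([278.2, 125.2]), [269, 119, 19, 13, 188]) [ 0.686 -0.35   0.07 ]
side (array([213.5, 158.8]), [204, 152, 19, 15, 212]) [ 0.739 -0.075  0.07 ]
side (array([234. , 199.7]), [222, 188, 26, 23, 335]) [0.568 0.047 0.07 ]
side (array([215. , 207.2]), [214, 204, 3, 7, 12]) [0.59 0.1  0.07]
```

View pics/ct.png

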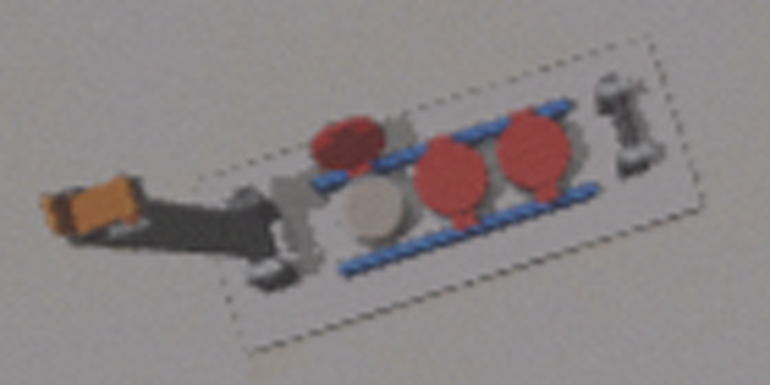

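View pics/cs.png

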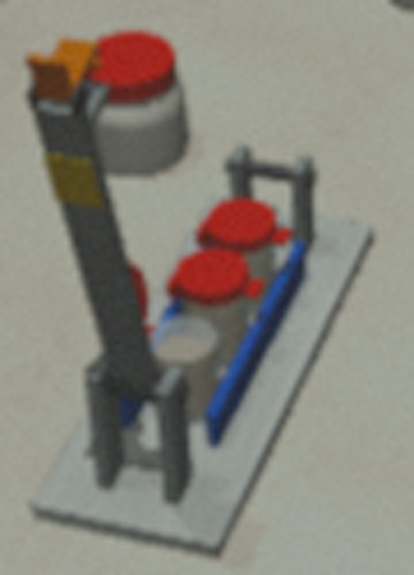

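```bash
cat >> h.py <<'E'
def carrier():
    t=load("top0");P=[];C=[]
    for (x,y),c in zip([(652,38),(705,208),(250,352),(200,178)],[(.055,-.145),(-.055,-.145),(-.055,.145),(.055,.145)]):
        P.append(onz(t,(170+(x+.5)/5.5-.5,140+(y+.5)/5.5-.5),.012)[:2]);C.append(c)
    for uv,c in zip([(267,167),(252,171.9)],[(0,-.055),(0,-.005)]): # caps
        P.append(onz(t,uv,.072)[:2]);C.append(c)
    P=np.array(P);C=np.array(C);p=P.mean(0);c=C.mean(0)
    H=(C-c).T@(P-p);th=np.arctan2(H[0,1]-H[1,0],H[0,0]+H[1,1])
    R=np.array([[np.cos(th),-np.sin(th)],[np.sin(th),np.cos(th)]]);o=p-R@c
    return o,R,th,P-(C@R.T+o)
def w(c):
    o,R,_,_=carrier();return np.append(R@np.array(c[:2])+o,c[2])
E
python3 - <<'E'
from h import *
o,R,th,e=carrier();print(o.round(4),th,"resid mm",(e*1000).round(1).tolist())
t=load("top0");s=load("side0")
for n,c in dict(hinge=(0,.11,.085),pin=(0,-.11,.068),jara=(0,.045,.062),pad=(0,-.065,.09),capb=(0,-.005,.072)).items():
    p=w(c);print(n,p.round(4),"top",proj(t,p).round(1),"side",proj(s,p).round(1))
# bar angle from pad pixel in side crop (75,180)
from numpy import cos,sin
for a in np.arange(1.65,2.1,.05):
    d=np.array([-cos(a),sin(a)]);n=np.array([sin(a),cos(a)])
    f=lambda r,k:w((0,.11+d[0]*r+n[0]*k,.085+d[1]*r+n[1]*k))
    q=f(.175,.005);print(a.round(2),"pad",q.round(3),proj(s,q).round(1),proj(t,q).round(1),"end side",proj(s,f(.224,0)).round(1))
print("pad meas",185+75.5/4.6-.5,145+180.5/4.6-.5)
# grip axes
import cv2
from workcell import robot
st=robot.state();print(cv2.Rodrigues(st["tcp_rot"])[0].round(3).tolist())
E
```

```text
[0.5621 0.0719] 0.29950895977494685 resid mm [[-0.9, 0.8], [0.2, 2.2], [0.1, -1.3], [0.6, -2.3], [0.3, 0.4], [-0.3, 0.1]]
hinge [0.5297 0.177  0.085 ] top [216.7 182.2] side [213.8 228. ]
pin [ 0.5946 -0.0332  0.068 ] top [283.7 162.1] side [243.8 182.1]
jara [0.5489 0.1149 0.062 ] top [237.3 176.9] side [224.  218.4]
pad [0.5813 0.0098 0.09  ] top [270.1 165.3] side [238.  185.2]
capb [0.5636 0.0671 0.072 ] top [252.  171.8] side [230.6 203.6]
1.65 pad [0.524 0.195 0.259] [204.5 175. ] [200.1 176.9] end side [202.7 156.1]
1.7 pad [0.522 0.203 0.258] [203.  177.7] [197.1 177.9] end side [200.6 159.4]
1.75 pad [0.519 0.211 0.256] [201.5 180.5] [194.1 178.9] end side [198.6 162.9]
1.8 pad [0.517 0.22  0.254] [200.  183.5] [191.2 179.9] end side [196.6 166.6]
1.85 pad [0.514 0.228 0.252] [198.5 186.6] [188.5 181. ] end side [194.6 170.6]
1.9 pad [0.512 0.236 0.249] [197.1 189.9] [185.8 182. ] end side [192.7 174.8]
1.95 pad [0.509 0.243 0.246] [195.7 193.3] [183.2 183. ] end side [190.8 179.2]
2.0 pad [0.507 0.251 0.242] [194.4 196.9] [180.7 184.1] end side [188.9 183.8]
2.05 pad [0.505 0.258 0.238] [193.1 200.6] [178.4 185.1] end side [187.1 188.5]
2.1 pad [0.502 0.266 0.234] [191.8 204.3] [176.1 186.1] end side [185.4 193.4]
pad meas 200.91304347826087 183.73913043478262
[[0.964, 0.266, -0.001], [0.266, -0.964, 0.002], [-0.0, -0.002, -1.0]]
```

Call:
{"name": "step_arm", "arguments": {"commands": [0,0,0,-1.75,0.028,-0.025,0,0,0.028,-0.025,0,0,0.028,-0.025,0,0,0.028,-0.025,0,0,0.028,-0.025,0,0,0.028,-0.025,0,0,0.028,-0.025,0,0], "grip": 0}}

```text
clock: 0.9
tcp_pos: [0.3088, -0.4001, 0.2312]
tcp_rot: [3.106, 0.47, -0.0]
contact_force: [0.9, -0.2, -0.2]
opening: -0.0002
finger_force: 0.0
```

Call:
{"name": "step_arm", "arguments": {"commands": [0.028,-0.025,0,0,0.028,-0.025,0,0,0.028,-0.025,0,0,0.028,-0.025,0,0,0.028,-0.025,0,0,0.028,-0.025,0,0,0.028,-0.025,0,0,0.028,-0.025,0,0]}}

```text
clock: 1.7
tcp_pos: [0.4637, -0.1432, 0.2313]
tcp_rot: [3.106, 0.47, 0.0]
contact_force: [1.0, 0.0, 0.3]
opening: 0.0002
finger_force: 0.0
```

```bash
cat > st.py <<'E'
from h import *
from workcell import robot
s=robot.state();o,R,th,_=carrier();p=s["tcp_pos"];M=cv2.Rodrigues(s["tcp_rot"])[0]
print("t",s["clock"],"carrier mm",(R.T@(p[:2]-o)*1000).round(1),"z",(p[2]*1000).round(1),"yaw err deg",np.degrees(np.arctan2(M[1,0],M[0,0])-th).round(2),"F",np.round(s["contact_force"],1),"open",round(s["opening"],4))
E
python3 st.py
```

```text
t 1.7 carrier mm [-157.5 -176.4] z 231.3 yaw err deg 0.05 F [1.  0.  0.3] open 0.0002
```

Call:
{"name": "step_arm", "arguments": {"commands": [0.032,-0.029,0,0,0.032,-0.029,0,0,0.032,-0.029,0,0,0.032,-0.029,0,0,0.032,-0.029,0,0,0.032,-0.029,0,0,0.03,-0.028,0,0,0.02,-0.019,0,0]}}

```text
clock: 2.5
tcp_pos: [0.63, 0.1418, 0.2311]
tcp_rot: [-3.103, -0.474, -0.0]
contact_force: [0.6, 0.1, 1.1]
opening: -0.0003
finger_force: 0.0
```

Call:
{"name": "step_arm", "arguments": {"commands": [0,0,0.035,0,0,0,0.035,0,0,0,0.035,0,0,0,0.03,0,0,0,0,0]}}

```text
clock: 3.0
tcp_pos: [0.6248, 0.1362, 0.0905]
tcp_rot: [3.105, 0.47, -0.018]
contact_force: [-1.6, 0.7, -0.2]
opening: -0.0004
finger_force: 0.0
```

```bash
python3 st.py; python3 - <<'E'
from workcell import robot
import cv2
d=robot.get_image("side");a=cv2.resize(d["frame"][100:290,160:330],None,fx=3,fy=3,interpolation=cv2.INTER_CUBIC)
cv2.imwrite("pics/s1.png",a[:,:,::-1])
E
```

```text
t 3.0 carrier mm [78.8 43. ] z 90.5 yaw err deg 0.05 F [-1.6  0.7 -0.2] open -0.0004
```

View pics/s1.png

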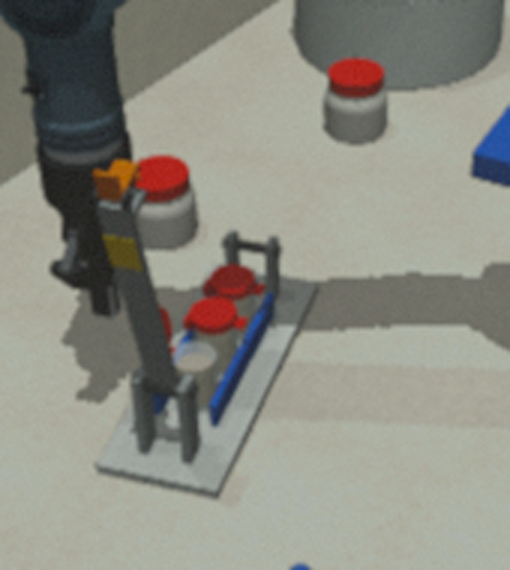

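The shut fingers hang beyond the cap at about crop (103,295), clear of the bar. I'll now sweep toward −x.

Call:
{"name": "step_arm", "arguments": {"commands": [-0.01,0,-0.005,0,-0.01,-0.002,0,0,-0.01,0,0,0,-0.01,0,0,0,-0.01,0,0,0,-0.01,0,0,0,-0.01,0,0,0,-0.012,0,0,0]}}

```text
clock: 3.85
tcp_pos: [0.5509, 0.1158, 0.103]
tcp_rot: [3.106, 0.469, 0.006]
contact_force: [0.5, 0.3, 0.1]
opening: -0.0003
finger_force: 0.2
```

Call:
{"name": "step_arm", "arguments": {"commands": [-0.003,0,0.004,0,0,0,0.005,0,0,0,0.004,0,0,0,0.004,0,0,0,0.003,0,0,0,0,0]}}

```text
clock: 4.45
tcp_pos: [0.5473, 0.1149, 0.0804]
tcp_rot: [-3.106, -0.469, 0.002]
contact_force: [-0.2, 0.1, -0.7]
opening: -0.0001
finger_force: 0.0
```

```bash
python3 st.py
```

```text
t 4.45 carrier mm [-1.5 45.5] z 80.4 yaw err deg -0.01 F [-0.2  0.1 -0.7] open -0.0001
```

Call:
{"name": "step_arm", "arguments": {"commands": [0,0,0.003,0,0,0,0.003,0,0,0,0.002,0,0,0,0.002,0,0,0,0,0]}}

```text
clock: 4.95
tcp_pos: [0.5474, 0.1149, 0.0721]
tcp_rot: [3.106, 0.468, -0.001]
contact_force: [-3.1, -0.7, 6.2]
opening: 0.0004
finger_force: 3.3
```

```bash
python3 st.py
```

```text
t 4.95 carrier mm [-1.4 45.5] z 72.1 yaw err deg -0.01 F [-3.1 -0.7  6.2] open 0.0004
```

Contact comes at 72 mm, the shut height. I'll press a little more, hold, then rise and look.

Call:
{"name": "step_arm", "arguments": {"commands": [0,0,0.002,0,0,0,0.001,0,0,0,0,0,0,0,0,0]}}

```text
clock: 5.35
tcp_pos: [0.5474, 0.1149, 0.0718]
tcp_rot: [3.104, 0.468, -0.002]
contact_force: [-8.9, -2.2, 21.5]
opening: -0.0002
finger_force: 10.8
```

Call:
{"name": "step_arm", "arguments": {"commands": [0,0,-0.01,0,0,0,-0.03,0,0.02,0,-0.04,0,0.04,0,-0.04,0,0.04,0,-0.04,0,0.03,0,-0.04,0,0,0,-0.01,0,0,0,0,0]}}

```text
clock: 6.15
tcp_pos: [0.6647, 0.1516, 0.2715]
tcp_rot: [-3.105, -0.468, -0.008]
contact_force: [0.1, -0.3, -1.4]
opening: -0.0001
finger_force: 0.0
```

```bash
python3 st.py; python3 - <<'E'
from workcell import robot
import cv2
d=robot.get_image("side");a=cv2.resize(d["frame"][100:290,160:330],None,fx=3,fy=3,interpolation=cv2.INTER_CUBIC)
cv2.imwrite("pics/s2.png",a[:,:,::-1])
E
```

```text
t 6.15 carrier mm [121.5  45.9] z 271.5 yaw err deg -0.0 F [ 0.1 -0.3 -1.4] open -0.0001
```

View pics/s2.png

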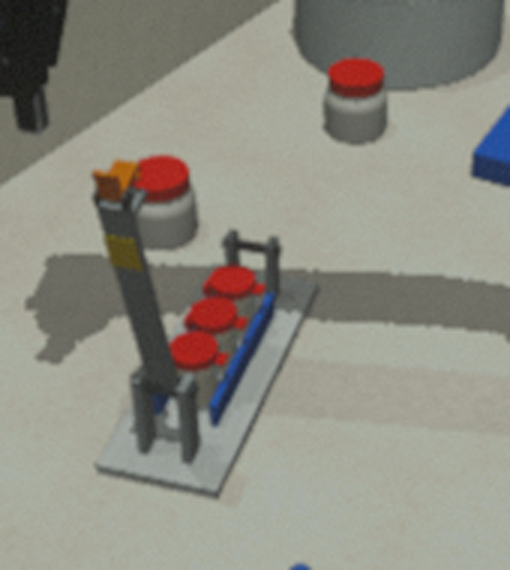

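All three caps are shut: red discs at crop (194,350), (212,315) and (232,282). Next I go around behind the bar.

Call:
{"name": "step_arm", "arguments": {"commands": [0,-0.035,0,0,0,-0.04,0,0,0,-0.04,0,0,0,-0.04,0,0,0,-0.03,0,0,0,0,0,0]}}

```text
clock: 6.8
tcp_pos: [0.6016, 0.3339, 0.2662]
tcp_rot: [-3.101, -0.486, 0.01]
contact_force: [-0.5, 1.3, -0.0]
opening: -0.0001
finger_force: 0.0
```

Call:
{"name": "step_arm", "arguments": {"commands": [-0.025,0,0,0,-0.03,0,0,0,-0.03,0,0,0,-0.025,0,0,0,-0.01,0,0,0,0,0,0,0]}}

```text
clock: 7.4
tcp_pos: [0.4923, 0.2901, 0.2677]
tcp_rot: [3.104, 0.468, -0.003]
contact_force: [0.1, 0.2, 0.5]
opening: 0.0
finger_force: 0.0
```

```bash
python3 st.py; python3 - <<'E'
from workcell import robot
import cv2
d=robot.get_image("side");a=cv2.resize(d["frame"][80:270,130:300],None,fx=3,fy=3,interpolation=cv2.INTER_CUBIC)
cv2.imwrite("pics/s3.png",a[:,:,::-1])
E
```

```text
t 7.4 carrier mm [ -2.4 229.1] z 267.7 yaw err deg -0.02 F [0.1 0.2 0.5] open 0.0
```

View pics/s3.png

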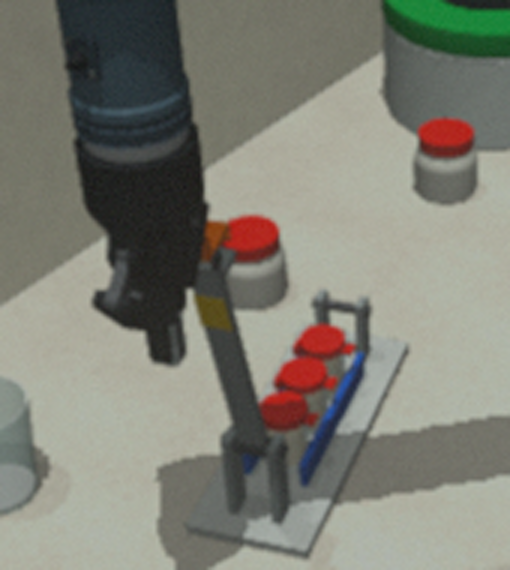

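The fingers hang behind the bar at crop (168,350), level with the pad. I'll push the bar over.

Call:
{"name": "step_arm", "arguments": {"commands": [0.002,0.015,-0.002,0,0,0.015,0,0,0,0.016,0,0,0,0.017,0,0,0,0.017,0,0,0,0.017,0,0,0,0.017,0,0,0,0.017,0,0]}}

```text
clock: 8.25
tcp_pos: [0.5356, 0.1659, 0.2707]
tcp_rot: [-3.106, -0.466, -0.0]
contact_force: [0.1, 1.4, 0.4]
opening: -0.0
finger_force: 0.0
```

Call:
{"name": "step_arm", "arguments": {"commands": [0,0.018,0.005,0,0,0.016,0.01,0,0,0.016,0.008,0,0,0.016,0.009,0,0,0.016,0.01,0,0,0.012,0.011,0,0,0.012,0.013,0,0,0.012,0.015,0]}}

```text
clock: 9.05
tcp_pos: [0.5695, 0.0537, 0.189]
tcp_rot: [3.106, 0.469, 0.001]
contact_force: [1.0, -0.1, 1.5]
opening: -0.0001
finger_force: 0.4
```

```bash
python3 st.py
```

```text
t 9.05 carrier mm [  1.6 -19.5] z 189.0 yaw err deg 0.01 F [ 1.  -0.1  1.5] open -0.0001
```

Call:
{"name": "step_arm", "arguments": {"commands": [-0.001,0.009,0.014,0,0,0.008,0.016,0,0,0.007,0.015,0,0,0.006,0.014,0,0,0.005,0.012,0,0,0.005,0.008,0,0,0.003,0.003,0,0,0,0,0]}}

```text
clock: 9.85
tcp_pos: [0.5807, 0.0125, 0.1075]
tcp_rot: [3.106, 0.467, -0.001]
contact_force: [-0.4, -0.3, 0.6]
opening: -0.0003
finger_force: 0.0
```

```bash
python3 st.py; python3 - <<'E'
from workcell import robot
import cv2
d=robot.get_image("side");a=cv2.resize(d["frame"][100:290,160:330],None,fx=3,fy=3,interpolation=cv2.INTER_CUBIC)
cv2.imwrite("pics/s4.png",a[:,:,::-1])
E
```

```text
t 9.85 carrier mm [  0.2 -62.3] z 107.5 yaw err deg -0.05 F [-0.4 -0.3  0.6] open -0.0003
```

View pics/s4.png

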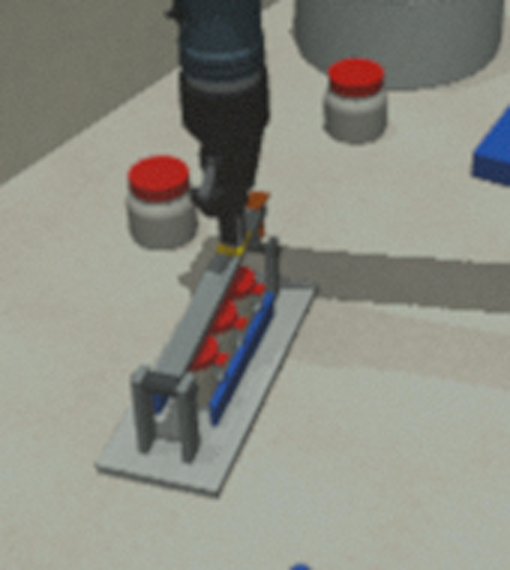

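The bar lies just above the pin, with the fingers on the yellow pad at crop (232,248). I'll press down.

Call:
{"name": "step_arm", "arguments": {"commands": [0,0.003,0.004,0,0,0,0.004,0,0,0,0.003,0,0,0,0.002,0,0,0,0.002,0,0,0,0.002,0,0,0,0,0]}}

```text
clock: 10.6
tcp_pos: [0.5817, 0.0102, 0.091]
tcp_rot: [3.106, 0.468, 0.0]
contact_force: [-0.4, 0.0, -0.2]
opening: -0.0001
finger_force: 0.0
```

```bash
python3 st.py
```

```text
t 10.6 carrier mm [  0.5 -64.7] z 91.0 yaw err deg -0.02 F [-0.4  0.  -0.2] open -0.0001
```

Call:
{"name": "step_arm", "arguments": {"commands": [0,0,0.002,0,0,0,0.002,0,0,0,0.001,0,0,0,0,0,0,0,0,0]}}

```text
clock: 11.1
tcp_pos: [0.5819, 0.0104, 0.0895]
tcp_rot: [3.105, 0.468, -0.001]
contact_force: [-7.5, -1.7, 20.8]
opening: -0.0003
finger_force: 10.1
```

```bash
python3 st.py
```

```text
t 11.1 carrier mm [  0.8 -64.6] z 89.5 yaw err deg -0.01 F [-7.5 -1.7 20.8] open -0.0003
```

The pad is on its stop at 89.5 mm with 21 N. I'll rise and check that it holds.

Call:
{"name": "step_arm", "arguments": {"commands": [0,0,-0.005,0,0,0,-0.02,0,0,0,-0.04,0,0,0,-0.04,0,0,0,-0.04,0,0,0,-0.04,0,0,0,-0.02,0,0,0,0,0]}}

```text
clock: 11.9
tcp_pos: [0.5841, 0.011, 0.2949]
tcp_rot: [3.105, 0.469, 0.012]
contact_force: [0.1, 0.3, -0.8]
opening: 0.0
finger_force: 0.0
```

Call:
{"name": "step_arm", "arguments": {"commands": [0.03,0,0,0,0.04,0,0,0,0.04,0,0,0,0.02,0,0,0,0,0,0,0,0,0,0,0]}}

```text
clock: 12.5
tcp_pos: [0.7047, 0.0489, 0.2882]
tcp_rot: [-3.106, -0.47, 0.007]
contact_force: [0.5, 0.1, -0.6]
opening: 0.0
finger_force: 0.0
```

```bash
python3 st.py; python3 - <<'E'
from workcell import robot
from h import *
d=robot.get_image("side");np.savez("pics/s5.npz",**d)
f=d["frame"];a=cv2.resize(f[155:265,190:280],None,fx=5,fy=5,interpolation=cv2.INTER_CUBIC)
cv2.imwrite("pics/s5.png",a[:,:,::-1])
s=load("s5");h=cv2.cvtColor(f,cv2.COLOR_RGB2HSV);m=cv2.inRange(h,(22,150,70),(34,255,255));m[:155]=0;m[265:]=0;m[:,:190]=0;m[:,280:]=0
ys,xs=np.nonzero(m);print("yellow",xs.mean(),ys.mean(),len(xs),"expect closed",proj(s,w((0,-.065,.09))),"at .07rad",proj(s,w((0,-.065,.102))))
E
```

```text
t 12.5 carrier mm [129.4 -64.1] z 288.2 yaw err deg 0.04 F [ 0.5  0.1 -0.6] open 0.0
yellow 238.03225806451613 184.66129032258064 62 expect closed [237.97536319 185.15100348] at .07rad [237.77272741 181.62640359]
```

View pics/s5.png

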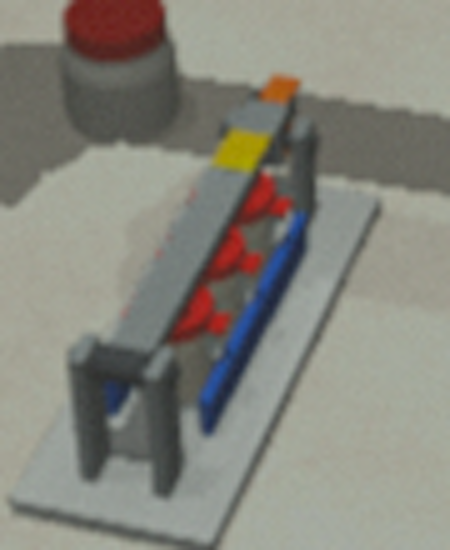

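The bar is level and the yellow pad sits within 0.5 px of its closed position. The resistance vanished before the stop, so the jaw is clipped. All caps are shut and the arm is clear.

```bash
python3 -c "
from workcell import robot
print(robot.close_job())"
```

```text
the job is handed in; nothing more can be done
None
```

I pressed the open cap shut, then swung the bar down and pressed it home, and handed the job in at about 12.5 s; the hand-in returned no verdict. The last picture shows the bar level and all caps shut. That the jaw is clipped I infer from the press force dropping to zero just above the stop; I did not see it directly.

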